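# Re-rack the topping canisters in reverse order

## Robot

A 6-joint arm with a two-finger parallel gripper is mounted at the origin on the work surface. World frame = base frame: x ahead of the robot, y to its left, z up, the work surface at z = 0. Lengths are in mm, angles in degrees, forces in N, time in s.
With the tool pointing down it reaches from about 300 to 850 mm from the base axis. Payload 4.2 kg.
Tool frame: the origin (TCP) lies midway between the tips of the shut fingers; the grasp point (between the pads) lies pinch_z behind it (pinch_z is the distance from the TCP to the grasp point, in mm); z points along the fingers, y is the line along which they close (so a half turn about z gives the same grasp; the last joint's range is limited). The gripper opens to 91 mm and grips with 3 to 60 N. Pads are 32 mm wide; open, the fingers measure 118 mm over their backs; the gripper's body (76 mm by 178 mm) begins 60 mm behind the grasp point.
Start: joints at [61.994, 18.312, 89.639, -0, 72.044, -1.146], TCP at [259.799, 512.979, 213.976] pointing down, gripper open.
Joint ranges: [-177.97, 177.97], [-48.28, 115.42], [12.27, 149.76], [-77.06, 257.06], [2.81, 150.46], [-146.56, 146.56]. Speed limits (degrees/s): [147.25, 147.25, 180, 180, 180, 180].

## Interface

Orientations are given as [roll, pitch, yaw] about the fixed x, y, z axes, in that order (R = Rz(yaw) Ry(pitch) Rx(roll)).
In Python, from workcell import state, grab_frame, job_done, masks_of, landmark_of, pinch_z gives the robot as it stands. The module is installed in compiled form; this text tells all that it offers.
- The arm moves only by the tool move_arm, never from a script. Its argument "plan" is a list of rows, each an object of numbers: "x", "y", "z": the shift along the tool's x, y, z in mm; "rx", "ry", "rz": the turn, a rotation vector about the tool's x, y, z in rad. A call has 1 to 10 rows; each row shifts and turns the commanded pose from where the row before left it, along the tool's axes as they then stand; what a row does not reach is not made up. A row lasts 1/10 s, in which the tool goes at most 50 mm and 8.59 degrees, less where a joint would pass 70% of its speed; a pose out of reach is approached as far as the arm can. A call is refused whole if a number of a shift passes 50 or a number of a turn 0.15, either way. A call with a gripper value outside its range is refused whole. "grip" is the opening, from 0 (shut) to 1 (fully open), set as the call begins (left out, the last holds). The fingers move at their own pace and stop on an object; "squeeze" is the grip in N (left out, the last holds). Time passes only in rows, so rows that do not move let the fingers close. It gives the time, the measured TCP pose, the force, the opening and the grip force at its end, in the units of the state.
- state(): the state, without advancing time (a new reading comes with each control period).
- grab_frame(name): name is "scene" or "top" or "wrist"; returns a dict with "img" (420x560x3 uint8, red, green, blue), "z_map" (420x560 float32, mm along the optical axis (not along the pixel's ray), 0 where there is no reading), "fx", "fy", "cx", "cy" (pixels), "dist" ([k1, k2, p1, p2, k3] as OpenCV has them; the pictures are not rectified), "rvec" (rotation vector, rad) and "tvec" (3), from world to camera coordinates, as OpenCV has them. Camera axes: x right, y down, z forward; pixel columns grow to the right and rows downward; lengths in mm; the calibration is good to about 2 mm. A picture is of the moment at which its call begins.
- job_done(): hands the job in; it is judged then, once.
Trained networks look in the newest picture that a camera, given by its name, has taken for a name from the list of things; names that differ only in an ending like _2 or _b are one class to them, and where a whole thing is asked for, a point or a joint stands for the part that bears it (a point fixed in the world has none). Each returns a list of dicts, best first, with "p" (0 to 1); they miss things now and then, are a little off and sometimes report something else, mostly with a low value. They report only what shows in the picture. A call takes as long as a camera call.
- masks_of(camera, label): "pixels" (420x560 bool, what is visible of it) and "box" ([centre column, centre row, width, height] in pixels, round what is visible of it).
- landmark_of(camera, label): "point" ([column, row] in pixels: a listed point, or the origin of a listed thing).
The state is a dict: "time_s": time; "qpos": joint angles; "qvel": joint speeds; "effort": joint torques, N m; "ee_pos": TCP position; "ee_rot": TCP orientation; "force": force on the tool from outside, world axes, zero at the start; "torque": the same for the moment, N m; "gripper_width": finger opening in mm; "gripper_force": force on a finger pad.
Only numpy, scipy, OpenCV 4.12 (cv2) and the standard library are available. Lean on these libraries where they do the work, as an engineer would, in place of code of your own. Each camera call takes 0.05 s, during which the arm holds its last target. There are 200 camera calls.

## Task

The pastry counter will now be served from the other side, so move the four topping canisters from their saucers on the steel tray into the pockets of the wooden rack in reverse order: the one leftmost on the tray (seen from the robot) goes into the rightmost pocket, the next one into the pocket beside it, and so on to the other end. Keep each one upright, set it down without dropping it, and leave it standing free, flat on the floor and about in the middle of its own pocket.

Things in the scene. Friction and masses are not known exactly. Their poses are not given: they have to be found in the camera images.
- shaker: steel sugar shaker: upright round drum 46 mm across with straight sides up to 64 mm, then a low pierced dome, 80 mm high in all, about 0.2 kg. Loose; origin at the centre of its underside, z up. It may be turned any way about z.
- square_tin: plain aluminium tin with a press-on lid, 44 x 44 mm square (45 at the lid), 66 mm high, about 0.25 kg. Loose; origin at the centre of its underside, z up. x and y are square to its sides; at the start x is within 17 degrees of the tray's x.
- jar: low round white jar with a flat steel screw lid, 54 mm across (55 at the lid, the top 14 mm), 60 mm high, about 0.3 kg. Loose; origin at the centre of its underside, z up. It may be turned any way about z.
- oblong_tin: steel tin with straight sides and half-round ends, 36 mm thick along its x, 54 mm long along its y, 74 mm high, about 0.25 kg. Loose; origin at the centre of its underside, z up. At the start x is within 17 degrees of the tray's x.
- saucer_a: the shallow white saucer in which the shaker stands at the start; all four saucers are alike: 77 mm across, rim 8 mm high, inner floor 3 mm above its origin, which is the centre of its underside. Fixed on the tray; it tells this canister's place in the starting row.
- saucer_b: the shallow white saucer in which the square tin stands at the start; all four saucers are alike: 77 mm across, rim 8 mm high, inner floor 3 mm above its origin, which is the centre of its underside. Fixed on the tray; it tells this canister's place in the starting row.
- saucer_c: the shallow white saucer in which the jar stands at the start; all four saucers are alike: 77 mm across, rim 8 mm high, inner floor 3 mm above its origin, which is the centre of its underside. Fixed on the tray; it tells this canister's place in the starting row.
- saucer_d: the shallow white saucer in which the oblong tin stands at the start; all four saucers are alike: 77 mm across, rim 8 mm high, inner floor 3 mm above its origin, which is the centre of its underside. Fixed on the tray; it tells this canister's place in the starting row.
- tray: flat steel tray, 92 mm along x, 332 mm along y, 6 mm thick, fixed. Origin at the centre of its underside, z up; y runs along the row towards the robot's left (turned at most 9 degrees from the world's y). The four saucers stand on it at y = -120, -40, 40 and 120 mm, x = 0, one canister centred in each. It lies either nearer to or farther from the robot than the rack.
- rack: empty wooden display rack, 90 mm along x, 330 mm along y, fixed. Origin at the centre of its underside, z up; y runs along the row towards the robot's left (turned at most 9 degrees from the world's y). Four open square pockets, 70 x 70 mm inside, centred at y = -120, -40, 40 and 120 mm, x = 0; pocket floor 5 mm above the origin, walls 10 mm thick with their top 18 mm above the origin.

How it is judged (in metres and radians):
At the end, for the whole second after the job is handed in: Each canister stands in the pocket mirroring its starting place (tray y = k, rack y = -k): underside centre within 15 mm of the pocket's centre along the rack's x and y and 5 mm of its floor height, upright within 0.1 rad, slower than 0.02 m/s, untouched by the fingers (((y of saucer_a in the frame of tray between -0.14 and -0.1 m and y of shaker in the frame of rack between 0.105 and 0.135 m) or (y of saucer_a in the frame of tray between -0.06 and -0.02 m and y of shaker in the frame of rack between 0.025 and 0.055 m) or (y of saucer_a in the frame of tray between 0.02 and 0.06 m and y of shaker in the frame of rack between -0.055 and -0.025 m) or (y of saucer_a in the frame of tray between 0.1 and 0.14 m and y of shaker in the frame of rack between -0.135 and -0.105 m)) and x of shaker in the frame of rack between -0.015 and 0.015 m and z of shaker in the frame of rack between 0 and 0.01 m and angle between each of shaker, square_tin, jar, oblong_tin's own z axis and vertical below 0.1 rad and linear speed of each of shaker, square_tin, jar, oblong_tin below 0.02 m/s and contact force between each of shaker, square_tin, jar, oblong_tin and the fingers below 0.1 N and ((y of saucer_b in the frame of tray between -0.14 and -0.1 m and y of square_tin in the frame of rack between 0.105 and 0.135 m) or (y of saucer_b in the frame of tray between -0.06 and -0.02 m and y of square_tin in the frame of rack between 0.025 and 0.055 m) or (y of saucer_b in the frame of tray between 0.02 and 0.06 m and y of square_tin in the frame of rack between -0.055 and -0.025 m) or (y of saucer_b in the frame of tray between 0.1 and 0.14 m and y of square_tin in the frame of rack between -0.135 and -0.105 m)) and x of square_tin in the frame of rack between -0.015 and 0.015 m and z of square_tin in the frame of rack between 0 and 0.01 m and ((y of saucer_c in the frame of tray between -0.14 and -0.1 m and y of jar in the frame of rack between 0.105 and 0.135 m) or (y of saucer_c in the frame of tray between -0.06 and -0.02 m and y of jar in the frame of rack between 0.025 and 0.055 m) or (y of saucer_c in the frame of tray between 0.02 and 0.06 m and y of jar in the frame of rack between -0.055 and -0.025 m) or (y of saucer_c in the frame of tray between 0.1 and 0.14 m and y of jar in the frame of rack between -0.135 and -0.105 m)) and x of jar in the frame of rack between -0.015 and 0.015 m and z of jar in the frame of rack between 0 and 0.01 m and ((y of saucer_d in the frame of tray between -0.14 and -0.1 m and y of oblong_tin in the frame of rack between 0.105 and 0.135 m) or (y of saucer_d in the frame of tray between -0.06 and -0.02 m and y of oblong_tin in the frame of rack between 0.025 and 0.055 m) or (y of saucer_d in the frame of tray between 0.02 and 0.06 m and y of oblong_tin in the frame of rack between -0.055 and -0.025 m) or (y of saucer_d in the frame of tray between 0.1 and 0.14 m and y of oblong_tin in the frame of rack between -0.135 and -0.105 m)) and x of oblong_tin in the frame of rack between -0.015 and 0.015 m and z of oblong_tin in the frame of rack between 0 and 0.01 m).
It fails at once if a canister is tipped by more than 30 degrees (angle between any of shaker, square_tin, jar, oblong_tin's own z axis and vertical above 0.52 rad).
It fails at once if a canister is dropped or thrown: it moves faster than 0.5 m/s (a fall of about 13 mm) with no finger touching it ((contact force between shaker and the fingers below 0.05 N and linear speed of shaker above 0.5 m/s) or (contact force between square_tin and the fingers below 0.05 N and linear speed of square_tin above 0.5 m/s) or (contact force between jar and the fingers below 0.05 N and linear speed of jar above 0.5 m/s) or (contact force between oblong_tin and the fingers below 0.05 N and linear speed of oblong_tin above 0.5 m/s)).
It also fails if it takes over 115 s, if anything falls off the work surface, if the arm or the gripper's body presses on something with over 40 N, if the wrist force passes 120 N, or if a joint passes its speed limit or range.

## Working session

There is one attempt and no reset: what is moved stays moved. The work goes in short steps, Python scripts to look and compute and a tool call to move; the robot and the scene stay as the last step left them, time stands still between calls to the robot, and variables do not carry over. Pictures are saved under pics/ and viewed, at most 14 in all, crops included, and the job is handed in when it is done.

Besides the shell and the picture viewer there is one more tool, called after "Request:" by a JSON object that holds its "op" and its "data". move_arm: Moves the arm, as the interface text tells. Its arguments: {"type":"object","properties":{"plan":{"type":"array","items":{"type":"object","properties":{"x":{"type":"number"},"y":{"type":"number"},"z":{"type":"number"},"rx":{"type":"number"},"ry":{"type":"number"},"rz":{"type":"number"}}}},"grip":{"type":"number"},"squeeze":{"type":"number"}},"required":["plan"]}

```bash
mkdir -p pics; cat > h.py <<'E'
import numpy as np, cv2
from workcell import *
def cam(f):
    K=np.array([[f["fx"],0,f["cx"]],[0,f["fy"],f["cy"]],[0,0,1.]])
    return K,np.array(f["dist"],float),cv2.Rodrigues(np.array(f["rvec"],float))[0],np.array(f["tvec"],float).ravel()
def cloud(f,m=None):
    K,d,R,t=cam(f); z=f["z_map"]; ok=z>0
    if m is not None: ok&=m
    v,u=np.nonzero(ok)
    n=cv2.undistortPoints(np.c_[u,v].astype(np.float64)[:,None],K,d)[:,0]
    zz=z[v,u]; P=np.c_[n*zz[:,None],zz]
    return (P-t)@R, u, v
def ray_at(f,uv,h):
    K,d,R,t=cam(f)
    n=cv2.undistortPoints(np.array([[uv]],float),K,d)[0,0]
    o=-R.T@t; r=R.T@np.array([n[0],n[1],1]); return o+r*(h-o[2])/r[2]
E
python3 - <<'E'
from h import *
print(state(),pinch_z)
for c in("top","scene"):
    f=grab_frame(c); cv2.imwrite(f"pics/{c}0.png",f["img"][:,:,::-1])
    K,d,R,t=cam(f); print(c,-R.T@t, K[0,0])
    for n in("shaker","square_tin","jar","oblong_tin","saucer_a","tray","rack"):
        for m in masks_of(c,n)[:4]:
            P,_,_=cloud(f,m["pixels"])
            if len(P): print(n,round(m["p"],2),np.round(m["box"]),np.median(P,0).round(),"zmax",np.percentile(P[:,2],95).round(),m["pixels"].sum())
        print("  lm",[(np.round(l["point"]),round(l["p"],2)) for l in landmark_of(c,n)[:4]])
E
```

```text
{'time_s': 0.0, 'qpos': array([ 6.19923999e+01,  1.83501773e+01,  8.97073353e+01, -1.05454854e-03,
        7.20424173e+01, -1.14571146e+00]), 'qvel': array([ 0.05129035,  0.02384677, -0.02568071,  0.06954511,  0.0867054 ,
       -0.03824294]), 'effort': array([-3.02146284e-03, -4.12463164e+01, -2.31969881e+01,  7.25887902e-02,
        4.57312376e-02, -1.30192702e-04]), 'ee_pos': array([259.57296056, 512.50655719, 213.12865044]), 'ee_rot': array([-1.79900070e+02, -9.95701072e-04,  1.53138436e+02]), 'force': array([-0.28815574,  0.2065051 , -0.1142102 ]), 'torque': array([0.00922564, 0.02393682, 0.01613241]), 'gripper_force': 0.0, 'gripper_width': 91.57306754552599} 18.8
top [425.31447388 -29.67952091 775.36571674] 435.39389155081903
shaker 0.57 [200. 168.  34.  39.] [630. 109.  81.] zmax 89.0 851
  lm [(array([203., 168.]), 0.69)]
square_tin 0.93 [336. 175.  35.  42.] [ 614. -122.   75.] zmax 78.0 921
  lm [(array([334., 179.]), 0.65)]
jar 0.94 [247. 167.  32.  42.] [627.  34.  70.] zmax 72.0 1014
  lm [(array([335., 177.]), 0.72), (array([248., 171.]), 0.69)]
oblong_tin 0.62 [292. 17
[... 1196 characters left out ...]
85.0 1497
  lm [(array([279., 263.]), 0.71)]
saucer_a 0.9 [376. 264.  49.  39.] [652. 101.  10.] zmax 15.0 734
saucer_a 0.81 [226. 264.  51.  38.] [ 637. -116.   10.] zmax 15.0 572
saucer_a 0.81 [278. 267.  47.  34.] [644. -47.  10.] zmax 15.0 614
saucer_a 0.55 [330. 268.  42.  30.] [650.  28.  10.] zmax 15.0 499
  lm [(array([274., 264.]), 0.93), (array([375., 264.]), 0.72), (array([225., 263.]), 0.58)]
tray 0.57 [302. 269. 212.  50.] [662.  -5.   7.] zmax 8.0 3537
  lm [(array([300., 267.]), 0.81), (array([278., 265.]), 0.59)]
rack 0.84 [337. 185. 182.  48.] [455.  71.   7.] zmax 19.0 7271
rack 0.23 [223. 252.  36.  44.] [ 638. -122.   74.] zmax 77.0 1467
  lm [(array([335., 185.]), 0.66)]
```

```bash
cat >> h.py <<'E'
def rect(xy):
    (c,s,a)=cv2.minAreaRect(xy.astype(np.float32)); return np.round(c,1),np.round(s,1),round(a,1)
def circ(xy):
    A=np.c_[2*xy,np.ones(len(xy))]; s=np.linalg.lstsq(A,(xy**2).sum(1),rcond=None)[0]; return s[:2],np.sqrt(s[2]+s[:2]@s[:2])
E
python3 - <<'E'
from h import *
top={"shaker":(60,100),"square_tin":(71,82),"jar":(65,77),"oblong_tin":(79,91)}
for c in("top","scene"):
    f=grab_frame(c)
    A,u,v=cloud(f)
    for n,(a,b) in top.items():
        m=masks_of(c,n)[0]; P,_,_=cloud(f,m["pixels"]); 
        q=P[(P[:,2]>a)&(P[:,2]<b)]
        print(c,n,len(q),"rect",*rect(q[:,:2]),"mean",q.mean(0).round(1), "zmed",np.median(q[:,2]).round(1))
    q=A[(A[:,2]>14)&(A[:,2]<24)&(A[:,0]<530)&(A[:,0]>380)&(A[:,1]<270)&(A[:,1]>-140)]
    print(c,"rack",len(q),*rect(q[:,:2]),np.median(q[:,2]))
    q=A[(A[:,2]>2.5)&(A[:,2]<20)&(A[:,0]>530)&(A[:,0]<720)&(abs(A[:,1])<200)]
    print(c,"tray",len(q),*rect(q[:,:2]))
E
```

```text
top shaker 607 rect [634.9 114.6] [42.7 44.6] 3.1 mean [632.7 112.3  82. ] zmed 84.1
top square_tin 649 rect [ 620.8 -123.7] [43.1 43.7] 82.7 mean [ 620.  -123.1   75.9] zmed 76.0
top jar 780 rect [631.4  34.8] [51.9 52.4] 0.7 mean [631.4  34.6  70.1] zmed 70.1
top oblong_tin 584 rect [626.9 -44.8] [53.1 36.3] 79.9 mean [626.3 -44.8  83.6] zmed 83.6
top rack 3417 [452.3  73.6] [ 90.6 331.4] 0.9 18.299271901413714
top tray 5828 [6.246e+02 6.000e-01] [189.1 399.2] 0.4
scene shaker 826 rect [641.6 114.5] [45.1 42.9] 43.4 mean [647.6 111.4  80.3] zmed 83.2
scene square_tin 790 rect [ 623.2 -123.7] [45.2 45.8] 82.5 mean [ 625.2 -123.5   75.9] zmed 76.0
scene jar 896 rect [634.6  35.2] [52.4 53.9] 39.6 mean [636.2  34.7  69.9] zmed 70.0
scene oblong_tin 681 rect [628.9 -43.7] [52.5 37.2] 83.4 mean [630.3 -44.   83.4] zmed 83.5
scene rack 2518 [453.9  74. ] [ 92.9 329.8] 1.1 17.98787222951932
scene tray 6538 [628.5  -0.9] [397.9 182.5] 89.9
```

View pics/top0.png

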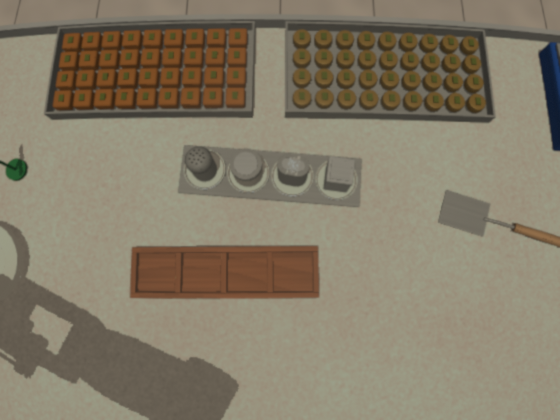

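View pics/scene0.png

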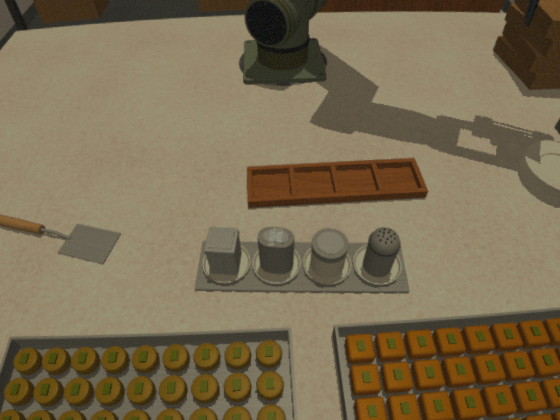

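Request:
{"op": "move_arm", "data": {"plan": [{"rz": 0.1377},{"rz": 0.1377},{"rz": 0.1377},{"rz": 0.1377},{"rz": 0.1377},{"rz": 0.1377},{"rz": 0.1377},{"rz": 0.1377},{},{}], "grip": 1, "squeeze": 20}}

```text
schema error: expected keys x, y, z, rx, ry, rz
```

Request:
{"op": "move_arm", "data": {"plan": [{"x": 0,"y": 0,"z": 0,"rx": 0,"ry": 0,"rz": 0.1377},{"x": 0,"y": 0,"z": 0,"rx": 0,"ry": 0,"rz": 0.1377},{"x": 0,"y": 0,"z": 0,"rx": 0,"ry": 0,"rz": 0.1377},{"x": 0,"y": 0,"z": 0,"rx": 0,"ry": 0,"rz": 0.1377},{"x": 0,"y": 0,"z": 0,"rx": 0,"ry": 0,"rz": 0.1377},{"x": 0,"y": 0,"z": 0,"rx": 0,"ry": 0,"rz": 0.1377},{"x": 0,"y": 0,"z": 0,"rx": 0,"ry": 0,"rz": 0.1377},{"x": 0,"y": 0,"z": 0,"rx": 0,"ry": 0,"rz": 0.1377},{"x": 0,"y": 0,"z": 0,"rx": 0,"ry": 0,"rz": 0}], "grip": 1, "squeeze": 20}}

```text
time_s: 2.9
ee_pos: [259.8, 513.0, 214.0]
ee_rot: [180.0, -0.0, 90.0]
force: [0.3, 0.1, -0.5]
gripper_width: 91.1
gripper_force: 0.0
```

Request:
{"op": "move_arm", "data": {"plan": [{"x": -30,"y": 30,"z": 0,"rx": 0,"ry": 0,"rz": 0},{"x": -30,"y": 30,"z": 0,"rx": 0,"ry": 0,"rz": 0},{"x": -30,"y": 30,"z": 0,"rx": 0,"ry": 0,"rz": 0},{"x": -30,"y": 30,"z": 0,"rx": 0,"ry": 0,"rz": 0},{"x": -30,"y": 30,"z": 0,"rx": 0,"ry": 0,"rz": 0},{"x": -30,"y": 30,"z": 0,"rx": 0,"ry": 0,"rz": 0},{"x": -30,"y": 30,"z": 0,"rx": 0,"ry": 0,"rz": 0},{"x": -30,"y": 30,"z": 0,"rx": 0,"ry": 0,"rz": 0},{"x": -30,"y": 30,"z": 0,"rx": 0,"ry": 0,"rz": 0},{"x": -30,"y": 30,"z": 0,"rx": 0,"ry": 0,"rz": 0}]}}

```text
time_s: 3.9
ee_pos: [561.0, 211.7, 214.1]
ee_rot: [180.0, -0.0, 90.2]
force: [-0.3, 0.7, -0.2]
gripper_width: 91.0
gripper_force: 0.0
```

Request:
{"op": "move_arm", "data": {"plan": [{"x": -25,"y": 20,"z": 0,"rx": 0,"ry": 0,"rz": 0},{"x": -25,"y": 20,"z": 0,"rx": 0,"ry": 0,"rz": 0},{"x": -25,"y": 20,"z": 0,"rx": 0,"ry": 0,"rz": 0},{"x": -13,"y": 10,"z": 20,"rx": 0,"ry": 0,"rz": 0},{"x": -10,"y": 8,"z": 30,"rx": 0,"ry": 0,"rz": 0},{"x": 0,"y": 0,"z": 30,"rx": 0,"ry": 0,"rz": 0},{"x": 0,"y": 0,"z": 0,"rx": 0,"ry": 0,"rz": 0}]}}

```text
time_s: 4.6
ee_pos: [635.1, 114.2, 129.3]
ee_rot: [-179.5, 0.1, 90.1]
force: [0.3, 0.5, -0.1]
gripper_width: 91.6
gripper_force: 0.0
```

```bash
python3 - <<'E'
from h import *
f=grab_frame("wrist"); cv2.imwrite("pics/w0.png",f["img"][:,:,::-1])
print(state()["ee_pos"],cam(f)[2:])
A,u,v=cloud(f); q=A[(A[:,2]>60)&(A[:,2]<95)]; print(len(q),rect(q[:,:2]),q.min(0),q.max(0))
E
```

```text
[636.69358364 114.7976599  132.07925216] (array([[ 0.99995097,  0.00213008, -0.00967043],
       [ 0.00433013, -0.9723289 ,  0.23357603],
       [-0.0089053 , -0.23360646, -0.97229045]]), array([-633.4791891 ,  101.24688502,  338.4775773 ]))
4143 (array([635. ,  80.3]), array([114.1,  54. ]), 88.4) [606.84374558  23.88683985  60.15349674] [662.98197888 137.24337947  91.48359792]
```

View pics/w0.png

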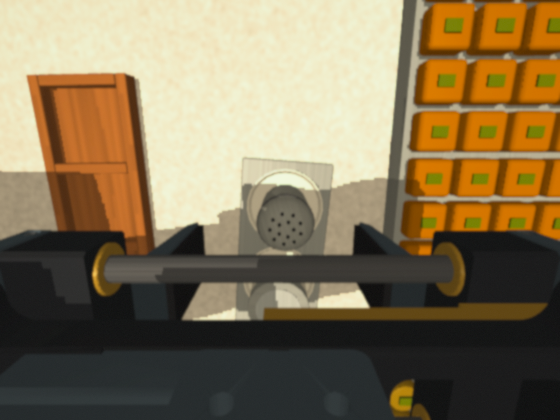

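Request:
{"op": "move_arm", "data": {"plan": [{"x": 0,"y": 0,"z": 20,"rx": 0,"ry": 0,"rz": 0},{"x": 0,"y": 0,"z": 20,"rx": 0,"ry": 0,"rz": 0},{"x": 0,"y": 0,"z": 20,"rx": 0,"ry": 0,"rz": 0},{"x": 0,"y": 0,"z": 20,"rx": 0,"ry": 0,"rz": 0},{"x": 0,"y": 0,"z": 15,"rx": 0,"ry": 0,"rz": 0},{"x": 0,"y": 0,"z": 8,"rx": 0,"ry": 0,"rz": 0},{"x": 0,"y": 0,"z": 0,"rx": 0,"ry": 0,"rz": 0},{"x": 0,"y": 0,"z": 0,"rx": 0,"ry": 0,"rz": 0}]}}

```text
time_s: 5.45
ee_pos: [639.0, 115.5, 32.5]
ee_rot: [179.9, -0.0, 90.1]
force: [0.3, 0.1, -0.3]
gripper_width: 91.2
gripper_force: 0.0
```

Request:
{"op": "move_arm", "data": {"plan": [{"x": 0,"y": 0,"z": 0,"rx": 0,"ry": 0,"rz": 0},{"x": 0,"y": 0,"z": 0,"rx": 0,"ry": 0,"rz": 0},{"x": 0,"y": 0,"z": 0,"rx": 0,"ry": 0,"rz": 0},{"x": 0,"y": 0,"z": 0,"rx": 0,"ry": 0,"rz": 0},{"x": 0,"y": 0,"z": 0,"rx": 0,"ry": 0,"rz": 0},{"x": 0,"y": 0,"z": 0,"rx": 0,"ry": 0,"rz": 0},{"x": 0,"y": 0,"z": 0,"rx": 0,"ry": 0,"rz": 0},{"x": 0,"y": 0,"z": 0,"rx": 0,"ry": 0,"rz": 0}], "grip": 0, "squeeze": 25}}

```text
time_s: 6.25
ee_pos: [638.3, 115.2, 31.0]
ee_rot: [180.0, -0.0, 90.0]
force: [0.6, 0.2, 0.4]
gripper_width: 45.2
gripper_force: 25.0
```

Request:
{"op": "move_arm", "data": {"plan": [{"x": 0,"y": 0,"z": -6,"rx": 0,"ry": 0,"rz": 0},{"x": 0,"y": 0,"z": -14,"rx": 0,"ry": 0,"rz": 0},{"x": 0,"y": 0,"z": -20,"rx": 0,"ry": 0,"rz": 0},{"x": 0,"y": 0,"z": -20,"rx": 0,"ry": 0,"rz": 0},{"x": 0,"y": 0,"z": -20,"rx": 0,"ry": 0,"rz": 0},{"x": 0,"y": 0,"z": -14,"rx": 0,"ry": 0,"rz": 0},{"x": -5,"y": -6,"z": 0,"rx": 0,"ry": 0,"rz": 0},{"x": -10,"y": -12,"z": 0,"rx": 0,"ry": 0,"rz": 0},{"x": -20,"y": -22,"z": 0,"rx": 0,"ry": 0,"rz": 0},{"x": -20,"y": -22,"z": 0,"rx": 0,"ry": 0,"rz": 0}]}}

```text
time_s: 7.25
ee_pos: [573.9, 59.3, 123.7]
ee_rot: [-179.8, 0.0, 90.1]
force: [0.5, -0.4, -1.8]
gripper_width: 45.6
gripper_force: 25.0
```

Request:
{"op": "move_arm", "data": {"plan": [{"x": -20,"y": -22,"z": 0,"rx": 0,"ry": 0,"rz": 0},{"x": -20,"y": -22,"z": 0,"rx": 0,"ry": 0,"rz": 0},{"x": -20,"y": -22,"z": 0,"rx": 0,"ry": 0,"rz": 0},{"x": -20,"y": -22,"z": 0,"rx": 0,"ry": 0,"rz": 0},{"x": -16,"y": -20,"z": 0,"rx": 0,"ry": 0,"rz": 0},{"x": -10,"y": -13,"z": 0,"rx": 0,"ry": 0,"rz": 0},{"x": 0,"y": 0,"z": 15,"rx": 0,"ry": 0,"rz": 0},{"x": 0,"y": 0,"z": 20,"rx": 0,"ry": 0,"rz": 0},{"x": 0,"y": 0,"z": 10,"rx": 0,"ry": 0,"rz": 0},{"x": 0,"y": 0,"z": 0,"rx": 0,"ry": 0,"rz": 0}]}}

```text
time_s: 8.25
ee_pos: [453.6, -45.7, 78.5]
ee_rot: [-179.8, -0.0, 90.0]
force: [0.1, -1.1, -1.7]
gripper_width: 45.0
gripper_force: 25.0
```

Request:
{"op": "move_arm", "data": {"plan": [{"x": 0,"y": 0,"z": 12,"rx": 0,"ry": 0,"rz": 0},{"x": 0,"y": 0,"z": 14,"rx": 0,"ry": 0,"rz": 0},{"x": 0,"y": 0,"z": 12,"rx": 0,"ry": 0,"rz": 0},{"x": 0,"y": 0,"z": 6,"rx": 0,"ry": 0,"rz": 0},{"x": 0,"y": 0,"z": 3,"rx": 0,"ry": 0,"rz": 0},{"x": 0,"y": 0,"z": 3,"rx": 0,"ry": 0,"rz": 0},{"x": 0,"y": 0,"z": 1,"rx": 0,"ry": 0,"rz": 0},{"x": 0,"y": 0,"z": 0,"rx": 0,"ry": 0,"rz": 0},{"x": 0,"y": 0,"z": 0,"rx": 0,"ry": 0,"rz": 0}]}}

```text
time_s: 9.15
ee_pos: [455.3, -46.0, 29.2]
ee_rot: [180.0, -0.0, 90.0]
force: [-0.7, -0.0, -2.6]
gripper_width: 45.5
gripper_force: 25.0
```

Request:
{"op": "move_arm", "data": {"plan": [{"x": 0,"y": 0,"z": 1,"rx": 0,"ry": 0,"rz": 0},{"x": 0,"y": 0,"z": 0,"rx": 0,"ry": 0,"rz": 0},{"x": 0,"y": 0,"z": 0,"rx": 0,"ry": 0,"rz": 0}]}}

```text
time_s: 9.45
ee_pos: [455.1, -45.9, 28.0]
ee_rot: [180.0, -0.0, 90.0]
force: [0.3, 0.1, -2.4]
gripper_width: 45.5
gripper_force: 25.0
```

Request:
{"op": "move_arm", "data": {"plan": [{"x": 0,"y": 0,"z": 1,"rx": 0,"ry": 0,"rz": 0},{"x": 0,"y": 0,"z": 0.5,"rx": 0,"ry": 0,"rz": 0},{"x": 0,"y": 0,"z": 0,"rx": 0,"ry": 0,"rz": 0},{"x": 0,"y": 0,"z": 0,"rx": 0,"ry": 0,"rz": 0}]}}

```text
time_s: 9.85
ee_pos: [455.2, -46.0, 27.0]
ee_rot: [180.0, -0.0, 90.0]
force: [-1.7, -0.0, 6.1]
gripper_width: 45.4
gripper_force: 25.0
```

Request:
{"op": "move_arm", "data": {"plan": [{"x": 0,"y": 0,"z": 0,"rx": 0,"ry": 0,"rz": 0},{"x": 0,"y": 0,"z": 0,"rx": 0,"ry": 0,"rz": 0},{"x": 0,"y": 0,"z": 0,"rx": 0,"ry": 0,"rz": 0},{"x": 0,"y": 0,"z": 0,"rx": 0,"ry": 0,"rz": 0},{"x": 0,"y": 0,"z": 0,"rx": 0,"ry": 0,"rz": 0},{"x": 0,"y": 0,"z": -8,"rx": 0,"ry": 0,"rz": 0},{"x": 0,"y": 0,"z": -20,"rx": 0,"ry": 0,"rz": 0},{"x": 0,"y": 0,"z": -30,"rx": 0,"ry": 0,"rz": 0},{"x": 0,"y": 0,"z": -30,"rx": 0,"ry": 0,"rz": 0},{"x": 0,"y": 0,"z": -12,"rx": 0,"ry": 0,"rz": 0}], "grip": 1}}

```text
time_s: 10.85
ee_pos: [456.7, -46.1, 129.7]
ee_rot: [179.7, 0.0, 90.0]
force: [0.6, -0.3, 0.2]
gripper_width: 90.8
gripper_force: 0.0
```

Request:
{"op": "move_arm", "data": {"plan": [{"x": 8,"y": 18,"z": 0,"rx": 0,"ry": 0,"rz": 0},{"x": 12,"y": 27,"z": 0,"rx": 0,"ry": 0,"rz": 0},{"x": 14,"y": 30,"z": 0,"rx": 0,"ry": 0,"rz": 0},{"x": 14,"y": 30,"z": 0,"rx": 0,"ry": 0,"rz": 0},{"x": 14,"y": 30,"z": 0,"rx": 0,"ry": 0,"rz": 0},{"x": 12,"y": 27,"z": 0,"rx": 0,"ry": 0,"rz": 0},{"x": 7,"y": 16,"z": 0,"rx": 0,"ry": 0,"rz": 0},{"x": 0,"y": 0,"z": 0,"rx": 0,"ry": 0,"rz": 0},{"x": 0,"y": 0,"z": 0,"rx": 0,"ry": 0,"rz": 0}]}}

```text
time_s: 11.75
ee_pos: [632.3, 35.0, 126.4]
ee_rot: [-179.9, 0.0, 90.0]
force: [-0.4, -0.8, 0.3]
gripper_width: 91.4
gripper_force: 0.0
```

```bash
python3 - <<'E'
from h import *
f=grab_frame("top"); s=state(); print(s["ee_pos"],s["gripper_width"],s["time_s"])
cv2.imwrite("pics/top1.png",f["img"][:,:,::-1])
A,u,v=cloud(f); q=A[(A[:,2]>55)&(A[:,2]<90)&(A[:,0]<520)&(abs(A[:,1]+46)<50)]; print(len(q),rect(q[:,:2]),q.mean(0),q.max(0))
E
```

```text
[631.91641683  34.79634968 126.49484743] 91.0533039983134 11.8
678 (array([454. , -46.1]), array([46.8, 45.2]), 0.3) [453.15451099 -46.19202433  79.56321174] [477.42167034 -23.4619247   87.97295595]
```

View pics/top1.png

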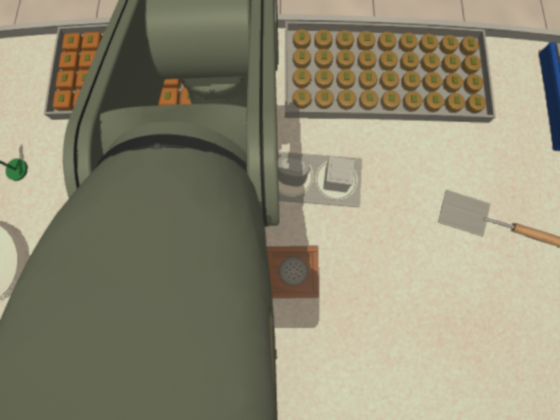

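Request:
{"op": "move_arm", "data": {"plan": [{"x": 0,"y": 1,"z": 15,"rx": 0,"ry": 0,"rz": 0},{"x": 0,"y": 0,"z": 20,"rx": 0,"ry": 0,"rz": 0},{"x": 0,"y": 0,"z": 20,"rx": 0,"ry": 0,"rz": 0},{"x": 0,"y": 0,"z": 20,"rx": 0,"ry": 0,"rz": 0},{"x": 0,"y": 0,"z": 14,"rx": 0,"ry": 0,"rz": 0},{"x": 0,"y": 0,"z": 6,"rx": 0,"ry": 0,"rz": 0},{"x": 0,"y": 0,"z": 0,"rx": 0,"ry": 0,"rz": 0},{"x": 0,"y": 0,"z": 0,"rx": 0,"ry": 0,"rz": 0}]}}

```text
time_s: 12.6
ee_pos: [634.5, 35.1, 32.3]
ee_rot: [179.9, -0.0, 90.0]
force: [-1.0, 0.2, 1.0]
gripper_width: 90.8
gripper_force: 0.0
```

Request:
{"op": "move_arm", "data": {"plan": [{"x": 0,"y": 0,"z": 0,"rx": 0,"ry": 0,"rz": 0},{"x": 0,"y": 0,"z": 0,"rx": 0,"ry": 0,"rz": 0},{"x": 0,"y": 0,"z": 0,"rx": 0,"ry": 0,"rz": 0},{"x": 0,"y": 0,"z": 0,"rx": 0,"ry": 0,"rz": 0},{"x": 0,"y": 0,"z": 0,"rx": 0,"ry": 0,"rz": 0},{"x": 0,"y": 0,"z": 0,"rx": 0,"ry": 0,"rz": 0},{"x": 0,"y": 0,"z": 0,"rx": 0,"ry": 0,"rz": 0},{"x": 0,"y": 0,"z": 0,"rx": 0,"ry": 0,"rz": 0}], "grip": 0, "squeeze": 30}}

```text
time_s: 13.4
ee_pos: [634.1, 35.2, 31.5]
ee_rot: [180.0, -0.0, 90.0]
force: [1.1, -0.1, 1.0]
gripper_width: 53.7
gripper_force: 30.0
```

Request:
{"op": "move_arm", "data": {"plan": [{"x": 0,"y": 0,"z": -6,"rx": 0,"ry": 0,"rz": 0},{"x": 0,"y": 0,"z": -14,"rx": 0,"ry": 0,"rz": 0},{"x": 0,"y": 0,"z": -20,"rx": 0,"ry": 0,"rz": 0},{"x": 0,"y": 0,"z": -20,"rx": 0,"ry": 0,"rz": 0},{"x": 0,"y": 0,"z": -20,"rx": 0,"ry": 0,"rz": 0},{"x": 0,"y": 0,"z": -14,"rx": 0,"ry": 0,"rz": 0},{"x": -1.4,"y": -8,"z": 0,"rx": 0,"ry": 0,"rz": 0},{"x": 0,"y": -16,"z": 0,"rx": 0,"ry": 0,"rz": 0},{"x": 0,"y": -24,"z": 0,"rx": 0,"ry": 0,"rz": 0},{"x": 0,"y": -28,"z": 0,"rx": 0,"ry": 0,"rz": 0}]}}

```text
time_s: 14.4
ee_pos: [556.2, 33.5, 124.3]
ee_rot: [-179.9, 0.0, 90.0]
force: [-0.9, 0.4, -2.2]
gripper_width: 54.0
gripper_force: 30.0
```

Request:
{"op": "move_arm", "data": {"plan": [{"x": 0,"y": -28,"z": 0,"rx": 0,"ry": 0,"rz": 0},{"x": 0,"y": -28,"z": 0,"rx": 0,"ry": 0,"rz": 0},{"x": 0,"y": -24,"z": 0,"rx": 0,"ry": 0,"rz": 0},{"x": 0,"y": -16,"z": 0,"rx": 0,"ry": 0,"rz": 0},{"x": 0,"y": -8,"z": 0,"rx": 0,"ry": 0,"rz": 0},{"x": 0,"y": 0,"z": 8,"rx": 0,"ry": 0,"rz": 0},{"x": 0,"y": 0,"z": 14,"rx": 0,"ry": 0,"rz": 0},{"x": 0,"y": 0,"z": 18,"rx": 0,"ry": 0,"rz": 0},{"x": 0,"y": 0,"z": 10,"rx": 0,"ry": 0,"rz": 0},{"x": 0,"y": 0,"z": 0,"rx": 0,"ry": 0,"rz": 0}]}}

```text
time_s: 15.4
ee_pos: [453.3, 33.6, 73.7]
ee_rot: [-179.8, 0.0, 90.0]
force: [-0.1, 0.1, -3.4]
gripper_width: 53.4
gripper_force: 30.0
```

Request:
{"op": "move_arm", "data": {"plan": [{"x": 0,"y": 0,"z": 10,"rx": 0,"ry": 0,"rz": 0},{"x": 0,"y": 0,"z": 12,"rx": 0,"ry": 0,"rz": 0},{"x": 0,"y": 0,"z": 10,"rx": 0,"ry": 0,"rz": 0},{"x": 0,"y": 0,"z": 6,"rx": 0,"ry": 0,"rz": 0},{"x": 0,"y": 0,"z": 4,"rx": 0,"ry": 0,"rz": 0},{"x": 0,"y": 0,"z": 2,"rx": 0,"ry": 0,"rz": 0},{"x": 0,"y": 0,"z": 1,"rx": 0,"ry": 0,"rz": 0},{"x": 0,"y": 0,"z": 0,"rx": 0,"ry": 0,"rz": 0},{"x": 0,"y": 0,"z": 0,"rx": 0,"ry": 0,"rz": 0}]}}

```text
time_s: 16.3
ee_pos: [454.3, 33.7, 30.7]
ee_rot: [180.0, -0.0, 90.0]
force: [0.3, 0.2, -3.4]
gripper_width: 53.5
gripper_force: 30.0
```

Contact expected at about 27.5.

Request:
{"op": "move_arm", "data": {"plan": [{"x": 0,"y": 0,"z": 1,"rx": 0,"ry": 0,"rz": 0},{"x": 0,"y": 0,"z": 1,"rx": 0,"ry": 0,"rz": 0},{"x": 0,"y": 0,"z": 0.8,"rx": 0,"ry": 0,"rz": 0},{"x": 0,"y": 0,"z": 0,"rx": 0,"ry": 0,"rz": 0},{"x": 0,"y": 0,"z": 0,"rx": 0,"ry": 0,"rz": 0}]}}

```text
time_s: 16.8
ee_pos: [454.0, 33.7, 27.6]
ee_rot: [180.0, -0.0, 90.0]
force: [-1.0, -0.4, -3.1]
gripper_width: 53.7
gripper_force: 30.0
```

Request:
{"op": "move_arm", "data": {"plan": [{"x": 0,"y": 0,"z": 0.6,"rx": 0,"ry": 0,"rz": 0},{"x": 0,"y": 0,"z": 0.4,"rx": 0,"ry": 0,"rz": 0},{"x": 0,"y": 0,"z": 0,"rx": 0,"ry": 0,"rz": 0},{"x": 0,"y": 0,"z": 0,"rx": 0,"ry": 0,"rz": 0}]}}

```text
time_s: 17.2
ee_pos: [454.0, 33.7, 27.5]
ee_rot: [180.0, -0.0, 90.0]
force: [-1.7, 0.2, 5.2]
gripper_width: 53.6
gripper_force: 30.0
```

Request:
{"op": "move_arm", "data": {"plan": [{"x": 0,"y": 0,"z": 0,"rx": 0,"ry": 0,"rz": 0},{"x": 0,"y": 0,"z": 0,"rx": 0,"ry": 0,"rz": 0},{"x": 0,"y": 0,"z": 0,"rx": 0,"ry": 0,"rz": 0},{"x": 0,"y": 0,"z": 0,"rx": 0,"ry": 0,"rz": 0},{"x": 0,"y": 0,"z": 0,"rx": 0,"ry": 0,"rz": 0},{"x": 0,"y": 0,"z": -8,"rx": 0,"ry": 0,"rz": 0},{"x": 0,"y": 0,"z": -20,"rx": 0,"ry": 0,"rz": 0},{"x": 0,"y": 0,"z": -30,"rx": 0,"ry": 0,"rz": 0},{"x": 0,"y": 0,"z": -30,"rx": 0,"ry": 0,"rz": 0},{"x": 0,"y": 0,"z": -12,"rx": 0,"ry": 0,"rz": 0}], "grip": 1}}

```text
time_s: 18.2
ee_pos: [455.6, 33.8, 129.9]
ee_rot: [179.7, -0.0, 90.0]
force: [0.7, -0.0, 0.1]
gripper_width: 91.3
gripper_force: 0.0
```

Request:
{"op": "move_arm", "data": {"plan": [{"x": -8,"y": 18,"z": 0,"rx": 0,"ry": 0,"rz": 0},{"x": -12,"y": 27,"z": 0,"rx": 0,"ry": 0,"rz": 0},{"x": -13,"y": 29,"z": 0,"rx": 0,"ry": 0,"rz": 0},{"x": -13,"y": 29,"z": 0,"rx": 0,"ry": 0,"rz": 0},{"x": -13,"y": 29,"z": 0,"rx": 0,"ry": 0,"rz": 0},{"x": -12,"y": 26,"z": 0,"rx": 0,"ry": 0,"rz": 0},{"x": -7,"y": 16,"z": 0,"rx": 0,"ry": 0,"rz": 0},{"x": 0,"y": 0,"z": 0,"rx": 0,"ry": 0,"rz": 0.14},{"x": 0,"y": 0,"z": 0,"rx": 0,"ry": 0,"rz": 0},{"x": 0,"y": 0,"z": 0,"rx": 0,"ry": 0,"rz": 0}]}}

```text
time_s: 19.2
ee_pos: [627.7, -44.2, 126.8]
ee_rot: [-180.0, -0.0, 82.2]
force: [-0.2, -0.6, 0.7]
gripper_width: 91.0
gripper_force: 0.0
```

```bash
python3 - <<'E'
from h import *
f=grab_frame("wrist"); s=state(); print(s["ee_pos"],s["ee_rot"],s["gripper_width"],s["time_s"])
cv2.imwrite("pics/w1.png",f["img"][:,:,::-1])
A,u,v=cloud(f); q=A[(A[:,2]>80)&(A[:,2]<88)&(abs(A[:,0]-628)<32)&(abs(A[:,1]+44)<36)]; print(len(q),rect(q[:,:2]),q.mean(0))
E
```

```text
[627.65255093 -44.09899598 126.92668741] [-1.79994564e+02 -4.64148409e-03  8.21461779e+01] 91.46160328818368 19.25
2477 (array([628.5, -42.9]), array([47.4, 35.9]), 79.0) [628.36233476 -43.20025922  82.73490074]
```

View pics/w1.png

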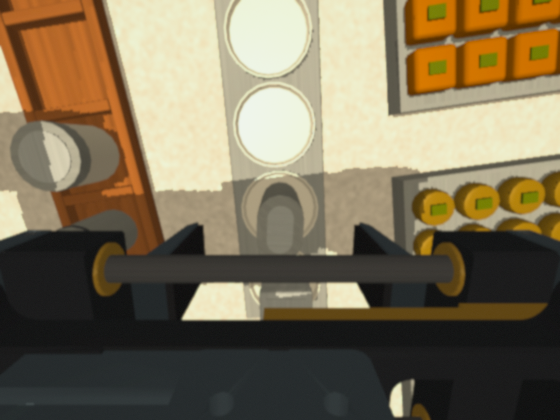

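Request:
{"op": "move_arm", "data": {"plan": [{"x": 0,"y": 0.5,"z": 15,"rx": 0,"ry": 0,"rz": 0.03},{"x": 0,"y": 0,"z": 20,"rx": 0,"ry": 0,"rz": 0},{"x": 0,"y": 0,"z": 20,"rx": 0,"ry": 0,"rz": 0},{"x": 0,"y": 0,"z": 20,"rx": 0,"ry": 0,"rz": 0},{"x": 0,"y": 0,"z": 14,"rx": 0,"ry": 0,"rz": 0},{"x": 0,"y": 0,"z": 6,"rx": 0,"ry": 0,"rz": 0},{"x": 0,"y": 0,"z": 0,"rx": 0,"ry": 0,"rz": 0},{"x": 0,"y": 0,"z": 0,"rx": 0,"ry": 0,"rz": 0}]}}

```text
time_s: 20.05
ee_pos: [629.1, -44.3, 32.5]
ee_rot: [179.9, -0.0, 80.3]
force: [-0.4, 0.6, 1.1]
gripper_width: 91.2
gripper_force: 0.0
```

Request:
{"op": "move_arm", "data": {"plan": [{"x": 0,"y": 0,"z": 0,"rx": 0,"ry": 0,"rz": 0},{"x": 0,"y": 0,"z": 0,"rx": 0,"ry": 0,"rz": 0},{"x": 0,"y": 0,"z": 0,"rx": 0,"ry": 0,"rz": 0},{"x": 0,"y": 0,"z": 0,"rx": 0,"ry": 0,"rz": 0},{"x": 0,"y": 0,"z": 0,"rx": 0,"ry": 0,"rz": 0},{"x": 0,"y": 0,"z": 0,"rx": 0,"ry": 0,"rz": 0},{"x": 0,"y": 0,"z": 0,"rx": 0,"ry": 0,"rz": 0},{"x": 0,"y": 0,"z": 0,"rx": 0,"ry": 0,"rz": 0},{"x": 0,"y": 0,"z": 0,"rx": 0,"ry": 0,"rz": 0},{"x": 0,"y": 0,"z": 0,"rx": 0,"ry": 0,"rz": 0}], "grip": 0, "squeeze": 30}}

```text
time_s: 21.05
ee_pos: [628.5, -44.3, 31.6]
ee_rot: [180.0, -0.0, 80.3]
force: [-0.8, 0.7, -0.5]
gripper_width: 36.3
gripper_force: 30.0
```

Request:
{"op": "move_arm", "data": {"plan": [{"x": 0,"y": 0,"z": -6,"rx": 0,"ry": 0,"rz": 0},{"x": 0,"y": 0,"z": -14,"rx": 0,"ry": 0,"rz": 0},{"x": 0,"y": 0,"z": -20,"rx": 0,"ry": 0,"rz": 0},{"x": 0,"y": 0,"z": -20,"rx": 0,"ry": 0,"rz": -0.03},{"x": 0,"y": 0,"z": -20,"rx": 0,"ry": 0,"rz": -0.06},{"x": 0,"y": 0,"z": -14,"rx": 0,"ry": 0,"rz": -0.06},{"x": 0,"y": 0,"z": -10,"rx": 0,"ry": 0,"rz": -0.037},{"x": 8,"y": -9,"z": 0,"rx": 0,"ry": 0,"rz": 0},{"x": 14,"y": -15,"z": 0,"rx": 0,"ry": 0,"rz": 0},{"x": 20,"y": -21,"z": 0,"rx": 0,"ry": 0,"rz": 0}]}}

```text
time_s: 22.05
ee_pos: [581.8, -2.8, 135.4]
ee_rot: [-180.0, -0.0, 90.9]
force: [-1.4, 0.4, -2.1]
gripper_width: 36.0
gripper_force: 30.0
```

Request:
{"op": "move_arm", "data": {"plan": [{"x": 22,"y": -24,"z": 0,"rx": 0,"ry": 0,"rz": 0},{"x": 22,"y": -24,"z": 0,"rx": 0,"ry": 0,"rz": 0},{"x": 22,"y": -24,"z": 0,"rx": 0,"ry": 0,"rz": 0},{"x": 22,"y": -24,"z": 0,"rx": 0,"ry": 0,"rz": 0},{"x": 18,"y": -19,"z": 0,"rx": 0,"ry": 0,"rz": 0},{"x": 13,"y": -13.5,"z": 0,"rx": 0,"ry": 0,"rz": 0},{"x": 0,"y": 0,"z": 10,"rx": 0,"ry": 0,"rz": 0},{"x": 0,"y": 0,"z": 20,"rx": 0,"ry": 0,"rz": 0},{"x": 0,"y": 0,"z": 20,"rx": 0,"ry": 0,"rz": 0},{"x": 0,"y": 0,"z": 10,"rx": 0,"ry": 0,"rz": 0}]}}

```text
time_s: 23.05
ee_pos: [450.9, 113.0, 73.8]
ee_rot: [-179.8, 0.0, 91.0]
force: [-0.5, 0.8, -2.1]
gripper_width: 36.0
gripper_force: 30.0
```

Request:
{"op": "move_arm", "data": {"plan": [{"x": 0,"y": 0,"z": 5,"rx": 0,"ry": 0,"rz": 0},{"x": 0,"y": 0,"z": 0,"rx": 0,"ry": 0,"rz": 0},{"x": 0,"y": 0,"z": 0,"rx": 0,"ry": 0,"rz": 0}]}}

```text
time_s: 23.35
ee_pos: [452.9, 113.6, 71.1]
ee_rot: [179.9, -0.0, 91.0]
force: [0.7, 0.9, -2.1]
gripper_width: 36.0
gripper_force: 30.0
```

Down 42, to about 28.6, then touch.

Request:
{"op": "move_arm", "data": {"plan": [{"x": 0,"y": 0,"z": 10,"rx": 0,"ry": 0,"rz": 0},{"x": 0,"y": 0,"z": 13,"rx": 0,"ry": 0,"rz": 0},{"x": 0,"y": 0,"z": 10,"rx": 0,"ry": 0,"rz": 0},{"x": 0,"y": 0,"z": 5,"rx": 0,"ry": 0,"rz": 0},{"x": 0,"y": 0,"z": 3,"rx": 0,"ry": 0,"rz": 0},{"x": 0,"y": 0,"z": 1,"rx": 0,"ry": 0,"rz": 0},{"x": 0,"y": 0,"z": 0,"rx": 0,"ry": 0,"rz": 0},{"x": 0,"y": 0,"z": 0,"rx": 0,"ry": 0,"rz": 0}]}}

```text
time_s: 24.15
ee_pos: [452.6, 113.7, 29.0]
ee_rot: [180.0, -0.0, 91.0]
force: [0.9, 0.9, -1.5]
gripper_width: 35.8
gripper_force: 30.0
```

Request:
{"op": "move_arm", "data": {"plan": [{"x": 0,"y": 0,"z": 1,"rx": 0,"ry": 0,"rz": 0},{"x": 0,"y": 0,"z": 0.6,"rx": 0,"ry": 0,"rz": 0},{"x": 0,"y": 0,"z": 0,"rx": 0,"ry": 0,"rz": 0},{"x": 0,"y": 0,"z": 0,"rx": 0,"ry": 0,"rz": 0}]}}

```text
time_s: 24.55
ee_pos: [452.5, 113.7, 27.6]
ee_rot: [180.0, -0.0, 91.0]
force: [-0.5, -0.1, 4.9]
gripper_width: 35.9
gripper_force: 30.0
```

Request:
{"op": "move_arm", "data": {"plan": [{"x": 0,"y": 0,"z": 0,"rx": 0,"ry": 0,"rz": 0},{"x": 0,"y": 0,"z": 0,"rx": 0,"ry": 0,"rz": 0},{"x": 0,"y": 0,"z": 0,"rx": 0,"ry": 0,"rz": 0},{"x": 0,"y": 0,"z": 0,"rx": 0,"ry": 0,"rz": 0},{"x": 0,"y": 0,"z": 0,"rx": 0,"ry": 0,"rz": 0},{"x": 0,"y": 0,"z": -8,"rx": 0,"ry": 0,"rz": 0},{"x": 0,"y": 0,"z": -20,"rx": 0,"ry": 0,"rz": 0},{"x": 0,"y": 0,"z": -30,"rx": 0,"ry": 0,"rz": 0},{"x": 0,"y": 0,"z": -30,"rx": 0,"ry": 0,"rz": 0},{"x": 0,"y": 0,"z": -20,"rx": 0,"ry": 0,"rz": 0}], "grip": 1}}

```text
time_s: 25.55
ee_pos: [453.0, 113.8, 137.7]
ee_rot: [179.8, -0.0, 91.0]
force: [0.1, -0.6, -0.5]
gripper_width: 91.1
gripper_force: 0.0
```

Request:
{"op": "move_arm", "data": {"plan": [{"x": -24,"y": 16,"z": 0,"rx": 0,"ry": 0,"rz": 0},{"x": -32,"y": 22,"z": 0,"rx": 0,"ry": 0,"rz": 0},{"x": -32,"y": 22,"z": 0,"rx": 0,"ry": 0,"rz": 0},{"x": -32,"y": 22,"z": 0,"rx": 0,"ry": 0,"rz": 0},{"x": -32,"y": 22,"z": 0,"rx": 0,"ry": 0,"rz": 0},{"x": -32,"y": 22,"z": 0,"rx": 0,"ry": 0,"rz": 0},{"x": -32,"y": 22,"z": 0,"rx": 0,"ry": 0,"rz": 0},{"x": -24,"y": 17.3,"z": 0,"rx": 0,"ry": 0,"rz": 0},{"x": 0,"y": 0,"z": 0,"rx": 0,"ry": 0,"rz": 0.147},{"x": 0,"y": 0,"z": 0,"rx": 0,"ry": 0,"rz": 0}]}}

```text
time_s: 26.55
ee_pos: [621.9, -124.3, 135.1]
ee_rot: [-180.0, -0.0, 82.5]
force: [-0.4, 0.5, -0.4]
gripper_width: 91.4
gripper_force: 0.0
```

```bash
python3 - <<'E'
from h import *
f=grab_frame("wrist"); s=state(); print(s["ee_pos"],s["ee_rot"],s["gripper_width"],s["time_s"])
cv2.imwrite("pics/w2.png",f["img"][:,:,::-1])
A,u,v=cloud(f); q=A[(A[:,2]>72)&(A[:,2]<80)&(abs(A[:,0]-622)<32)&(abs(A[:,1]+124)<36)]; print(len(q),rect(q[:,:2]),q.mean(0))
E
```

```text
[ 621.4849245  -123.63779185  135.16390746] [-1.79975834e+02 -1.43693867e-02  8.26997723e+01] 91.0116565374838 26.6
2824 (array([ 622.3, -125.2]), array([44.4, 44.9]), 82.7) [ 622.38353779 -124.46250719   75.03813859]
```

View pics/w2.png

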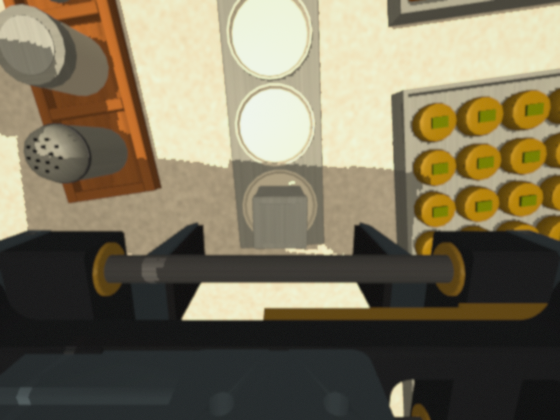

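The square tin at (280,220) is aligned and centred between the fingers (yaw 82.7, matches).

Request:
{"op": "move_arm", "data": {"plan": [{"x": 0,"y": 0.5,"z": 15,"rx": 0,"ry": 0,"rz": 0},{"x": 0,"y": 0,"z": 20,"rx": 0,"ry": 0,"rz": 0},{"x": 0,"y": 0,"z": 22,"rx": 0,"ry": 0,"rz": 0},{"x": 0,"y": 0,"z": 22,"rx": 0,"ry": 0,"rz": 0},{"x": 0,"y": 0,"z": 16,"rx": 0,"ry": 0,"rz": 0},{"x": 0,"y": 0,"z": 9,"rx": 0,"ry": 0,"rz": 0},{"x": 0,"y": 0,"z": 0,"rx": 0,"ry": 0,"rz": 0},{"x": 0,"y": 0,"z": 0,"rx": 0,"ry": 0,"rz": 0}]}}

```text
time_s: 27.4
ee_pos: [622.6, -123.3, 31.9]
ee_rot: [179.9, -0.0, 82.6]
force: [0.6, 0.1, 0.3]
gripper_width: 91.5
gripper_force: 0.0
```

Request:
{"op": "move_arm", "data": {"plan": [{"x": 0,"y": 0,"z": 0,"rx": 0,"ry": 0,"rz": 0},{"x": 0,"y": 0,"z": 0,"rx": 0,"ry": 0,"rz": 0},{"x": 0,"y": 0,"z": 0,"rx": 0,"ry": 0,"rz": 0},{"x": 0,"y": 0,"z": 0,"rx": 0,"ry": 0,"rz": 0},{"x": 0,"y": 0,"z": 0,"rx": 0,"ry": 0,"rz": 0},{"x": 0,"y": 0,"z": 0,"rx": 0,"ry": 0,"rz": 0},{"x": 0,"y": 0,"z": 0,"rx": 0,"ry": 0,"rz": 0},{"x": 0,"y": 0,"z": 0,"rx": 0,"ry": 0,"rz": 0},{"x": 0,"y": 0,"z": 0,"rx": 0,"ry": 0,"rz": 0}], "grip": 0, "squeeze": 30}}

```text
time_s: 28.3
ee_pos: [622.3, -123.6, 31.1]
ee_rot: [180.0, -0.0, 82.6]
force: [0.5, 0.3, 0.8]
gripper_width: 44.1
gripper_force: 30.0
```

Request:
{"op": "move_arm", "data": {"plan": [{"x": 0,"y": 0,"z": -6,"rx": 0,"ry": 0,"rz": 0},{"x": 0,"y": 0,"z": -14,"rx": 0,"ry": 0,"rz": 0},{"x": 0,"y": 0,"z": -20,"rx": 0,"ry": 0,"rz": 0},{"x": 0,"y": 0,"z": -20,"rx": 0,"ry": 0,"rz": -0.03},{"x": 0,"y": 0,"z": -20,"rx": 0,"ry": 0,"rz": -0.05},{"x": 0,"y": 0,"z": -14,"rx": 0,"ry": 0,"rz": -0.04},{"x": 0,"y": 0,"z": -10,"rx": 0,"ry": 0,"rz": -0.027},{"x": 10,"y": -5,"z": 0,"rx": 0,"ry": 0,"rz": 0},{"x": 20,"y": -10,"z": 0,"rx": 0,"ry": 0,"rz": 0},{"x": 30,"y": -16,"z": 0,"rx": 0,"ry": 0,"rz": 0}]}}

```text
time_s: 29.3
ee_pos: [589.4, -63.8, 134.2]
ee_rot: [-179.9, -0.0, 90.9]
force: [0.7, 1.6, -1.6]
gripper_width: 43.9
gripper_force: 30.0
```

Request:
{"op": "move_arm", "data": {"plan": [{"x": 30,"y": -16,"z": 0,"rx": 0,"ry": 0,"rz": 0},{"x": 30,"y": -16,"z": 0,"rx": 0,"ry": 0,"rz": 0},{"x": 30,"y": -16,"z": 0,"rx": 0,"ry": 0,"rz": 0},{"x": 30,"y": -16,"z": 0,"rx": 0,"ry": 0,"rz": 0},{"x": 30,"y": -16,"z": 0,"rx": 0,"ry": 0,"rz": 0},{"x": 30,"y": -16,"z": 0,"rx": 0,"ry": 0,"rz": 0},{"x": 30,"y": -16,"z": 0,"rx": 0,"ry": 0,"rz": 0},{"x": 25,"y": -12,"z": 0,"rx": 0,"ry": 0,"rz": 0},{"x": 16,"y": -7,"z": 0,"rx": 0,"ry": 0,"rz": 0},{"x": 9.5,"y": -4,"z": 0,"rx": 0,"ry": 0,"rz": 0}]}}

```text
time_s: 30.3
ee_pos: [448.7, 195.3, 134.5]
ee_rot: [-179.9, 0.0, 91.1]
force: [0.0, -0.7, -2.0]
gripper_width: 43.8
gripper_force: 30.0
```

Request:
{"op": "move_arm", "data": {"plan": [{"x": 0,"y": 0,"z": 10,"rx": 0,"ry": 0,"rz": 0},{"x": 0,"y": 0,"z": 20,"rx": 0,"ry": 0,"rz": 0},{"x": 0,"y": 0,"z": 20,"rx": 0,"ry": 0,"rz": 0},{"x": 0,"y": 0,"z": 12,"rx": 0,"ry": 0,"rz": 0},{"x": 0,"y": 0,"z": 3,"rx": 0,"ry": 0,"rz": 0},{"x": 0,"y": 0,"z": 0,"rx": 0,"ry": 0,"rz": 0},{"x": 0,"y": 0,"z": 0,"rx": 0,"ry": 0,"rz": 0}]}}

```text
time_s: 31.0
ee_pos: [451.2, 193.9, 70.4]
ee_rot: [180.0, -0.0, 91.0]
force: [-0.4, -1.0, -2.8]
gripper_width: 43.7
gripper_force: 30.0
```

Contact expected near 27.1: down 42, then touch.

Request:
{"op": "move_arm", "data": {"plan": [{"x": 0,"y": 0,"z": 10,"rx": 0,"ry": 0,"rz": 0},{"x": 0,"y": 0,"z": 13,"rx": 0,"ry": 0,"rz": 0},{"x": 0,"y": 0,"z": 10,"rx": 0,"ry": 0,"rz": 0},{"x": 0,"y": 0,"z": 5,"rx": 0,"ry": 0,"rz": 0},{"x": 0,"y": 0,"z": 3,"rx": 0,"ry": 0,"rz": 0},{"x": 0,"y": 0,"z": 1,"rx": 0,"ry": 0,"rz": 0},{"x": 0,"y": 0,"z": 0,"rx": 0,"ry": 0,"rz": 0},{"x": 0,"y": 0,"z": 0,"rx": 0,"ry": 0,"rz": 0}]}}

```text
time_s: 31.8
ee_pos: [451.0, 194.2, 28.4]
ee_rot: [180.0, -0.0, 91.0]
force: [0.3, 0.2, -1.2]
gripper_width: 44.0
gripper_force: 30.0
```

Request:
{"op": "move_arm", "data": {"plan": [{"x": 0,"y": 0,"z": 1,"rx": 0,"ry": 0,"rz": 0},{"x": 0,"y": 0,"z": 0.6,"rx": 0,"ry": 0,"rz": 0},{"x": 0,"y": 0,"z": 0,"rx": 0,"ry": 0,"rz": 0},{"x": 0,"y": 0,"z": 0,"rx": 0,"ry": 0,"rz": 0}]}}

```text
time_s: 32.2
ee_pos: [450.9, 194.1, 27.0]
ee_rot: [180.0, -0.0, 91.0]
force: [-2.0, 0.0, 5.6]
gripper_width: 43.7
gripper_force: 30.0
```

Contact; release, rise, and swing the arm aside (to +y) so the top camera sees the rack.

Request:
{"op": "move_arm", "data": {"plan": [{"x": 0,"y": 0,"z": 0,"rx": 0,"ry": 0,"rz": 0},{"x": 0,"y": 0,"z": 0,"rx": 0,"ry": 0,"rz": 0},{"x": 0,"y": 0,"z": 0,"rx": 0,"ry": 0,"rz": 0},{"x": 0,"y": 0,"z": 0,"rx": 0,"ry": 0,"rz": 0},{"x": 0,"y": 0,"z": 0,"rx": 0,"ry": 0,"rz": 0},{"x": 0,"y": 0,"z": -8,"rx": 0,"ry": 0,"rz": 0},{"x": 0,"y": 0,"z": -20,"rx": 0,"ry": 0,"rz": 0},{"x": 0,"y": 0,"z": -30,"rx": 0,"ry": 0,"rz": 0},{"x": 0,"y": 0,"z": -40,"rx": 0,"ry": 0,"rz": 0},{"x": 0,"y": 0,"z": -40,"rx": 0,"ry": 0,"rz": 0}], "grip": 1}}

```text
time_s: 33.2
ee_pos: [450.3, 193.9, 166.2]
ee_rot: [-180.0, 0.0, 91.0]
force: [0.3, 1.1, 0.4]
gripper_width: 91.4
gripper_force: 0.0
```

Request:
{"op": "move_arm", "data": {"plan": [{"x": 30,"y": -10,"z": 0,"rx": 0,"ry": 0,"rz": 0},{"x": 40,"y": -20,"z": 0,"rx": 0,"ry": 0,"rz": 0},{"x": 40,"y": -20,"z": 0,"rx": 0,"ry": 0,"rz": 0},{"x": 40,"y": -20,"z": 0,"rx": 0,"ry": 0,"rz": 0},{"x": 40,"y": -20,"z": 0,"rx": 0,"ry": 0,"rz": 0},{"x": 40,"y": -20,"z": 0,"rx": 0,"ry": 0,"rz": 0},{"x": 40,"y": -20,"z": 0,"rx": 0,"ry": 0,"rz": 0},{"x": 40,"y": -20,"z": 0,"rx": 0,"ry": 0,"rz": 0},{"x": 0,"y": 0,"z": 0,"rx": 0,"ry": 0,"rz": 0}]}}

```text
time_s: 34.1
ee_pos: [292.8, 505.8, 164.8]
ee_rot: [-180.0, -0.2, 91.3]
force: [0.1, -0.3, -0.1]
gripper_width: 91.6
gripper_force: 0.0
```

```bash
python3 - <<'E'
from h import *
f=grab_frame("top"); s=state(); print(s["ee_pos"],s["gripper_width"],s["time_s"])
cv2.imwrite("pics/top2.png",f["img"][:,:,::-1])
A,u,v=cloud(f)
for n,x,y,h in(("shaker",455,-46,55),("jar",454,34,62),("oblong",452,114,75),("square",451,194,67)):
    q=A[(A[:,2]>h)&(A[:,2]<90)&(abs(A[:,0]-x)<40)&(abs(A[:,1]-y)<40)]; print(n,len(q),rect(q[:,:2]),"target",x,y,np.median(q[:,2]))
E
```

```text
[293.89217049 503.19830974 164.62281744] 90.79197942955196 34.15
shaker 677 (array([454. , -46.1]), array([46.8, 45.3]), 0.1) target 455 -46 80.98257190433796
jar 899 (array([451.9,  33.9]), array([53.5, 53.4]), 0.7) target 454 34 66.36290053599261
oblong 642 (array([450.9, 113.6]), array([35.2, 53.1]), 0.8) target 452 114 79.80241869843059
square 751 (array([449.1, 193.1]), array([44.1, 46.6]), 1.0) target 451 194 72.15981551908716
```

View pics/top2.png

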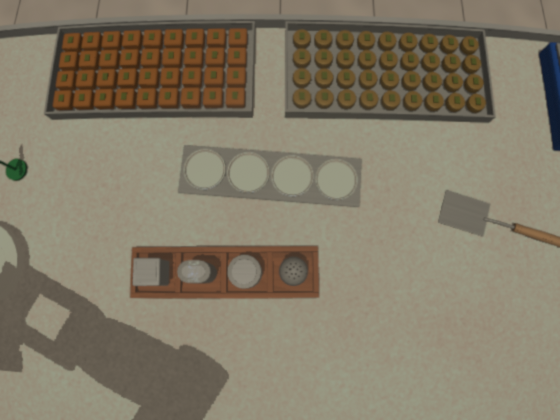

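The rack now holds, left to right, square tin (150,271), oblong tin (195,271), jar (244,271) and shaker (293,270). All are upright and centred, and the saucers are empty.

```bash
python3 -c "
from workcell import *
print(job_done())"
```

```text
the job is handed in; nothing more can be done
None
```

All four canisters stand upright and free in the rack in reverse order, within about 2 mm of their pocket centres in the last top-camera check; the job is handed in at about 34 s, and no verdict was returned.

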